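Hang a lipped parts bin on a louvre rail

TASK

Hang the blue parts bin on the steel rail of the small louvred panel: lift it over the rail, lower it so that the lip on its back drops behind the rail's tongue, centred on the rail, then push its back edge down by feel past the spring roller until it has clicked and sits fully home, and let go. The height of the rail has not been measured, so feel for it, and be gentle: the bin must never bear on the panel with more than 40 N in all. Do not tip the bin over, and leave the amber vial and the small dish where they are.

Things in the scene. Friction and masses are not known exactly. Their poses are not given: they have to be found in the camera images.
- bin_mid (a point): Centre (32.5 mm over the underside) of the loose blue plastic parts bin, about 0.2 kg, 100 long (x) x 60 wide (y) x 65 high (z) mm, walls 3, open at the top. +x points to its back, where the lip is; z up. Side walls are 65 high from x = -30 to +50 mm, 42 high in front of that; grasp across the 60 mm width. The top of the back wall and lip may be pushed down with shut fingertips.
- bin_lip (a point): Middle of the bin's lip: at the lowest edge of its bead, x = +61, z = +9.5 mm from the bin's centre; same axes. A 3 mm flange at the bin's very top, its under face 20 mm above this point, runs back from the back wall (outer face 11 mm in front of this point); a 3 mm plate, 60 wide, turns down from it (3 to 0 mm in front), ending in a round bead (3 mm in front to 3 behind). The slot between wall and plate is 8 wide.
- panel: Grey louvred panel on a foot, fixed, 140 wide, 172 high. Origin on the worktop, middle of its front face; +x points into it (away from the robot), y along it, z up. A steel rail 110 wide is clamped on its front, centred, top edge 115 to 155 mm above the worktop, unmeasured, different each time. Home, the bin's flange rests on that edge, a hard stop. A push on the bin's middle instead of its back edge pries: loads 3 times larger.
- tongue (a point): Middle of the rail's tongue, in plan only (z means nothing); axes as the panel. The tongue is an upright 3 mm plate, its top edge the rail's; it goes down 75 mm as an apron with a springy rubber buffer (4 mm proud) on which the hung bin's back leans (nose-down up to 5 degrees). Behind it is an 11 mm gap for the lip, which passes with the front face of its plate 1.5 to 6.5 mm behind this point.
- catch (a joint): Spring roller in the gap (centred, 26 wide, 6 diameter, axis 11.5 mm under the tongue's top), m pushed back: 0 free, about 0.002 as the bead passes. The bead meets it about 10 mm above home. The bin's weight does not pass it: it takes a push of about 8 to 15 N, then snaps; least if the lip bears on the back of the tongue (bin drawn towards the robot), as when the bin hangs free.
- home_flag (a joint): Orange indicator in the rail's gap, travel in m: 0 with no bin, pushed down by the lip's bead over the last 4 mm of the way, about 0.004 when the bin is fully home; weak spring (under 1 N).
- vial: Amber glass vial with black cap, standing, 28 diameter, 64 high; origin under its centre. To be left alone.
- dish: Small round dish with lid and pink content, 58 diameter, 14 high; origin under its centre. To be left alone.
Not all that is in view belongs to the job. What is shaped like the part that bears bin_mid but white is not meant.

How it is judged:
By the outcome, as a careful person would: the job done as asked, in the order asked, and still so for the second after the job is handed in, with the robot touching nothing.
It also fails if it takes over 51 s, if anything falls off the work surface, if the arm or the gripper's body presses on something with over 40 N, if the wrist force passes 120 N, or if a joint passes its speed limit or range.

ROBOT

A 7-joint arm with a two-finger parallel gripper is mounted at the origin on a cart in front of the work surface, level with it; the furniture and walls round the work are solid. World frame = base frame: x ahead of the robot, y to its left, z up, the work surface at z = 0. Lengths are in m, angles in rad, forces in N, time in s.
With the tool pointing down it reaches from about 0.425 to 0.95 m from the base axis. Payload 4.7 kg.
Tool frame: the origin (TCP) lies between the finger pads; the fingertips stand 17 mm ahead of it and the grasp point (between the pads) lies 2 mm behind it (robot.tip_reach is the distance from the TCP to the fingertips, in m); z points along the fingers, y is the line along which they close (so a half turn about z gives the same grasp; the last joint's range is limited). The gripper opens to 85 mm and grips with 20 to 120 N. Pads are 22 mm wide; open, the fingers measure 114 mm over their backs; the gripper's body (76 mm by 85 mm) begins 54 mm behind the grasp point. The pads swing forward as they close: fully open they stand 13 mm farther back than shut.
Start: joints at [-1.194, 0.469, -0.049, 1.532, 0.024, 1.141, -0.082], TCP at [0.266, 0.62, 0.248] pointing down, gripper open.
Joint ranges: [-2.59, 2.59], [-0.33, 1.99], [-1.39, 1.29], [0.1, 2.45], [-1.04, 4.18], [0.21, 1.99], [-2.66, 2.66]. Speed limits (rad/s): [2.57, 2.57, 3.14, 3.14, 3.14, 3.14, 3.14].

INTERFACE

Orientations are given as a unit quaternion [w, x, y, z].
In Python, from station import robot, read_camera, finder gives the robot as it stands. The module is installed in compiled form; this text tells all that it offers.
- The arm moves only by the tool jog_arm, never from a script. Its argument "rows" is text: rows parted by semicolons, each of 7 numbers parted by spaces: the shift along the tool's x, y, z in m, then the turn, a rotation vector about the tool's x, y, z in degrees, then the finger opening in m, from 0 to 0.0854. In form: x y z rx ry rz claw; .... A call has 1 to 8 rows; each row is the pose to reach, as a shift and turn from the pose commanded when the call began, along the tool's axes at that moment; what a row does not reach only later rows make up. A row lasts 1/10 s, in which the tool goes at most 50 mm and 8.59 degrees, less where a joint would pass 70% of its speed; a pose out of reach is approached as far as the arm can. A call with a gripper value outside its range is refused whole. The fingers move at their own pace and stop on an object; the grip force is fixed at half the most. Time passes only in rows, so rows that repeat a pose let the fingers close. It gives the time, the measured TCP pose, the force, the opening and the grip force at its end, in the units of the state.
- robot.state(): the state, without advancing time (a new reading comes with each control period).
- read_camera(name): name is "scene" or "side" or "wrist"; returns a dict with "color" (400x640x3 uint8, red, green, blue), "fx", "fy", "cx", "cy" (pixels), "T" (4x4, takes a point from camera to world coordinates); the wrist camera has in their place "mount" (4x4, takes a point from camera to tool coordinates, whose origin is the TCP and whose axes are the flange's). Camera axes: x right, y down, z forward; pixel columns grow to the right and rows downward; lengths in m; the calibration is good to about 2 mm. The wrist camera is an equidistant fisheye: a pixel r from the principal point sees the ray r / f radians off the axis. A picture is of the moment at which its call begins: read the wrist's pose just before it. There is no depth.
- robot.sign_off(): hands the job in; it is judged then, once.
Trained networks look in the newest picture that a camera, given by its name, has taken for a name from the list of things; names that differ only in an ending like _2 or _b are one class to them, and where a whole thing is asked for, a point or a joint stands for the part that bears it (a point fixed in the world has none). Each returns a list of dicts, best first, with "score" (0 to 1); they miss things now and then, are a little off and sometimes report something else, mostly with a low value. They report only what shows in the picture. A call takes as long as a camera call. They do not tell look-alikes from the thing itself.
- finder.cut_out(camera, name): "mask" (400x640 bool, what is visible of it) and "location" ([row, column] in pixels, amid what is visible of it).
- finder.landmark_of(camera, name): "location" ([row, column] in pixels: a listed point, or the origin of a listed thing).
The state is a dict: "t": time; "joint_pos": joint angles; "dq": joint speeds; "joint_torque": joint torques, N m; "tool_pos": TCP position; "tool_rot": TCP orientation; "force": force on the tool from outside, world axes, zero at the start; "wrist_torque": the same for the moment, N m; "grip_width": finger opening in m; "gripper_force": force on a finger pad.
Only numpy, scipy, OpenCV 4.12 (cv2) and the standard library are available. Lean on these libraries where they do the work, as an engineer would, in place of code of your own. Each camera call takes 0.05 s, during which the arm holds its last target. There are 200 camera calls.

## Working session

There is one attempt and no reset: what is moved stays moved. The work goes in short steps, Python scripts to look and compute and a tool call to move; the robot and the scene stay as the last step left them, time stands still between calls to the robot, and variables do not carry over. Pictures are saved under pics/ and viewed, at most 10 in all, crops included, and the job is handed in when it is done.

Besides the shell and the picture viewer there is one more tool, called after "Call:" by a JSON object that holds its "name" and its "arguments". jog_arm: Moves the arm, as the interface text tells. Its arguments: {"type":"object","properties":{"rows":{"type":"string"}},"required":["rows"]}

```bash
mkdir -p pics; cat > h.py <<'E'
import numpy as np, cv2
from scipy.spatial.transform import Rotation as R
from station import robot, read_camera, finder
def rotq(q): return R.from_quat([q[1],q[2],q[3],q[0]])
def snap(n):
    s=robot.state(); c=read_camera(n)
    if n=="wrist":
        T=np.eye(4); T[:3,:3]=rotq(s["tool_rot"]).as_matrix(); T[:3,3]=s["tool_pos"]; c["T"]=T@c["mount"]
    c["n"]=n; return c
def ray(c,rc):
    u=(rc[1]-c["cx"])/c["fx"]; v=(rc[0]-c["cy"])/c["fy"]
    if c["n"]=="wrist":
        r=np.hypot(u,v); k=np.sin(r)/r if r>1e-9 else 1; d=np.array([u*k,v*k,np.cos(r)])
    else: d=np.array([u,v,1.]); 
    d/=np.linalg.norm(d); return c["T"][:3,3], c["T"][:3,:3]@d
def atz(c,rc,z):
    o,d=ray(c,rc); return o+d*(z-o[2])/d[2]
def proj(c,p):
    q=np.linalg.inv(c["T"])@np.r_[p,1]; 
    return np.array([c["cy"]+c["fy"]*q[1]/q[2], c["cx"]+c["fx"]*q[0]/q[2]])
def tri(rs):
    A=sum(np.eye(3)-np.outer(d,d) for o,d in rs); b=sum((np.eye(3)-np.outer(d,d))@o for o,d in rs)
    p=np.linalg.solve(A,b); return p,[round(1000*np.linalg.norm(np.cross(p-o,d)),1) for o,d in rs]
E
cat > a.py <<'E'
from h import *
np.set_printoptions(precision=4,suppress=True)
ims=[]
for n in ["scene","side"]:
    c=snap(n); ims.append(c["color"]); cv2.imwrite(f"pics/{n}.png",c["color"][:,:,::-1])
    print(n,c["T"][:3,3],c["T"][:3,2])
    for k in ["bin_mid","bin_lip","panel","tongue","catch","home_flag","vial","dish"]:
        for r in finder.landmark_of(n,k)[:3]:
            print(k,round(r["score"],2),np.round(r["location"],1),[atz(c,r["location"],z)[:2] for z in ({"bin_mid":[.0325],"bin_lip":[.042],"tongue":[.115,.155]}.get(k,[0]))])
s=robot.state();print(s["tool_pos"],s["tool_rot"],s["t"],s["force"])
E
python3 a.py
```

```text
scene [-0.2257  1.3912  0.7986] [ 0.4702 -0.7649 -0.4403]
bin_mid 0.97 [270.5 279.7] [array([0.4453, 0.4907])]
bin_mid 0.68 [244.9 323.1] [array([0.4077, 0.3199])]
bin_lip 0.85 [254.7 289.8] [array([0.4562, 0.4236])]
bin_lip 0.56 [248.2 307.9] [array([0.4293, 0.3698])]
panel 0.63 [239.5 264.2] [array([0.6135, 0.3352])]
tongue 0.94 [198.2 264.1] [array([0.6427, 0.2821]), array([0.5919, 0.347 ])]Traceback (most recent call last):
  File "a.py", line 8, in <module>
    for r in finder.landmark_of(n,k)[:3]:
             ~~~~~~~~~~~~~~~~~~^^^^^
ValueError: it knows: bin_lip, bin_mid, dish, panel, tongue, vial
```

```bash
sed -i 's/"catch","home_flag",//' a.py; python3 a.py
```

```text
scene [-0.2257  1.3912  0.7986] [ 0.4702 -0.7649 -0.4403]
bin_mid 0.87 [246.1 325.1] [array([0.3992, 0.3229])]
bin_mid 0.7 [270.2 280.9] [array([0.4432, 0.4879])]
bin_lip 0.96 [248.1 307.2] [array([0.4313, 0.3703])]
bin_lip 0.72 [258.6 291. ] [array([0.4422, 0.4387])]
panel 0.75 [238.7 263.5] [array([0.6184, 0.3323])]
tongue 0.66 [195.3 262.8] [array([0.6589, 0.267 ]), array([0.6071, 0.3328])]
vial 0.48 [290.7 241.1] [array([0.5108, 0.5802])]
dish 0.4 [194.4 399.1] [array([ 0.3652, -0.1656])]
side [ 0.3472 -0.7785  0.8679] [ 0.1327  0.7733 -0.62  ]
bin_mid 0.78 [193.5 279.8] [array([0.4088, 0.2942])]
bin_mid 0.61 [157.6 289. ] [array([0.4557, 0.4841])]
bin_lip 0.75 [175.7 289.7] [array([0.4463, 0.3679])]
bin_lip 0.73 [162.1 288.5] [array([0.4502, 0.4436])]
panel 0.56 [191.5 349. ] [array([0.6271, 0.318 ])]
panel 0.16 [154.9 349.9] [array([0.673 , 0.5236])]
tongue 0.66 [155.2 347.2] [array([0.6213, 0.3505]), array([0.6067, 0.2905])]
vial 0.59 [151.3 304.4] [array([0.5178, 0.5665])]
dish 0.89 [342.2 278.9] [array([ 0.3642, -0.1926])]
[0.2664 0.6202 0.2484] [-0.      0.2015  0.9795  0.0001] 0.95 [-0.351   0.3698  0.2799]
```

View pics/scene.png

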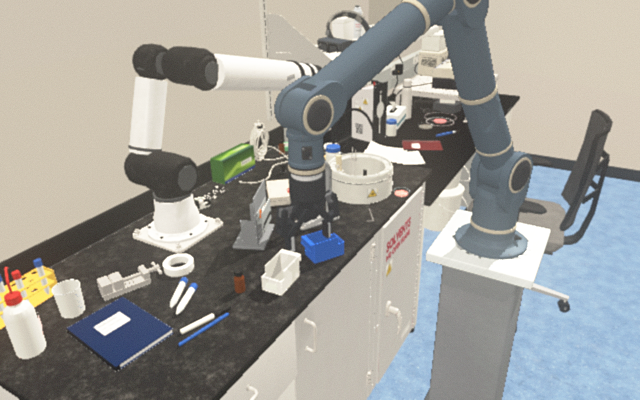

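View pics/side.png

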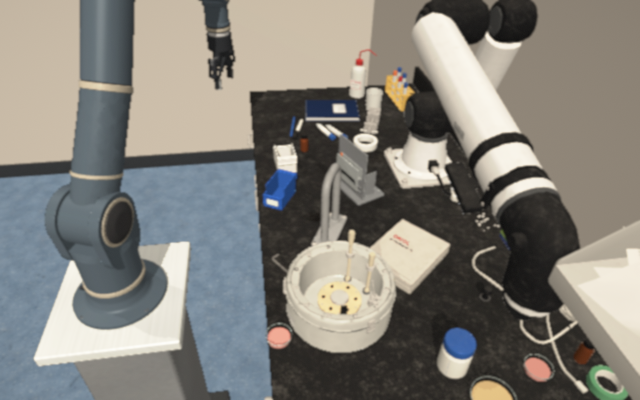

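```bash
cat > b.py <<'E'
from h import *
np.set_printoptions(precision=4,suppress=True)
a=snap("scene"); b=snap("side")
pick={"bin_mid":((246,325),(193.5,280)),"bin_lip":((248.1,307.5),(175.7,289.7)),"tongue":((197,263.5),(155.2,347.2)),"panel":((239,264),(191.5,349)),"vial":((290.7,241),(151.3,304.4))}
for k,(p,q) in pick.items(): print(k,*tri([ray(a,p),ray(b,q)]))
print("pipe base",atz(b,(240,328),0))
s=robot.state(); w=snap("wrist"); print("mount",w["mount"],w["fx"],w["cx"],w["cy"])
print("toolR",rotq(s["tool_rot"]).as_matrix())
cv2.imwrite("pics/crop.png",np.vstack([cv2.resize(a["color"][150:290,200:400],(800,560),interpolation=2)[:,:,::-1]])) 
E
python3 b.py
```

```text
bin_mid [0.4095 0.3073 0.0217] [np.float64(0.8), np.float64(0.8)]
bin_lip [0.4404 0.365  0.0401] [np.float64(6.6), np.float64(6.6)]
tongue [0.615  0.3172 0.1391] [np.float64(2.5), np.float64(2.5)]
panel [ 0.6263  0.3233 -0.0063] [np.float64(2.8), np.float64(2.8)]
vial [ 0.5179  0.5742 -0.0057] [np.float64(1.2), np.float64(1.2)]
pipe base [0.5249 0.1108 0.    ]
mount [[ 0.0011 -0.9561 -0.2929  0.0743]
 [ 1.      0.0008  0.0011 -0.0014]
 [-0.0009 -0.2929  0.9561 -0.1253]
 [ 0.      0.      0.      1.    ]] 309.70691628693146 328.9257749453018 196.67292588439588
toolR [[-0.9188  0.3948 -0.    ]
 [ 0.3948  0.9188  0.0001]
 [ 0.0001  0.0001 -1.    ]]
```

View pics/crop.png

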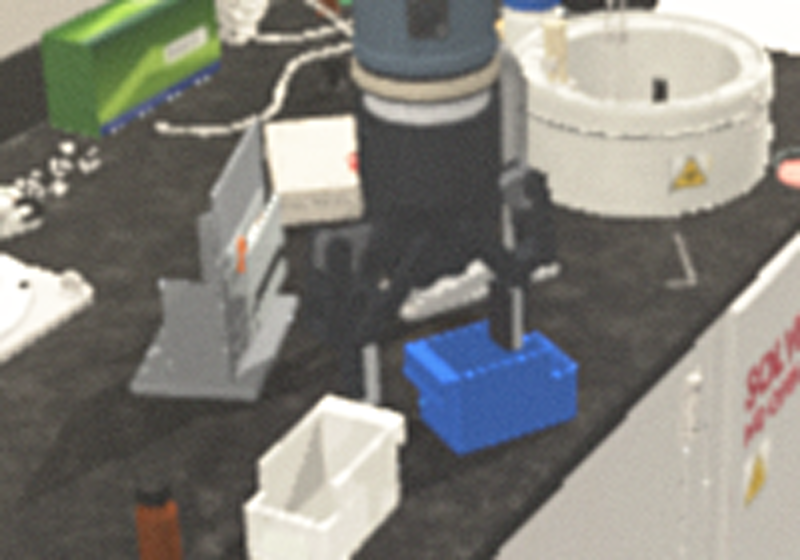

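Call:
{"name": "jog_arm", "arguments": {"rows": "-0.255 -0.231 -0.03 0 0 -83 0.085; -0.255 -0.231 -0.03 0 0 -83 0.085; -0.255 -0.231 -0.03 0 0 -83 0.085; -0.255 -0.231 -0.03 0 0 -83 0.085; -0.255 -0.231 -0.03 0 0 -83 0.085; -0.255 -0.231 -0.03 0 0 -83 0.085; -0.255 -0.231 -0.03 0 0 -83 0.085; -0.255 -0.231 -0.03 0 0 -83 0.085"}}

```text
t: 1.9
tool_pos: [0.4127, 0.3015, 0.279]
tool_rot: [0.001, -0.367, 0.93, -0.001]
force: [0.4, 0.7, -0.1]
grip_width: 0.0852
gripper_force: 0.0
```

Call:
{"name": "jog_arm", "arguments": {"rows": "0 0 0 0 0 -14 0.085; 0 0 0 0 0 -14 0.085; 0 0 0 0 0 -14 0.085; 0 0 0 0 0 -14 0.085"}}

```text
t: 2.3
tool_pos: [0.4095, 0.3073, 0.2784]
tool_rot: [0.0, -0.478, 0.878, 0.0]
force: [0.3, 0.0, -0.9]
grip_width: 0.0851
gripper_force: 0.0
```

```bash
cat > c.py <<'E'
from h import *
import sys
np.set_printoptions(precision=4,suppress=True)
w=snap("wrist"); s=robot.state(); print(s["t"],s["tool_pos"],s["joint_pos"],s["force"]); print(rotq(s["tool_rot"]).as_matrix())
cv2.imwrite(f"pics/{sys.argv[1]}.png",w["color"][:,:,::-1])
Z={"bin_mid":[.0325],"bin_lip":[.042],"tongue":[.115,.135,.155],"panel":[0]}
for k in Z:
    for r in finder.landmark_of("wrist",k)[:3]: print(k,round(r["score"],2),np.round(r["location"],1),[atz(w,r["location"],z)[:2] for z in Z[k]])
E
python3 c.py w1
```

```text
2.35 [0.4095 0.3074 0.2783] [-0.5873  0.1823 -0.1596  1.8695  0.0324  1.0922  1.8099] [0.1156 0.2582 0.1375]
[[-0.5417 -0.8406  0.    ]
 [-0.8406  0.5417  0.0001]
 [-0.0001  0.0001 -1.    ]]
bin_mid 0.87 [287.8 378.6] [array([0.4447, 0.493 ])]
bin_mid 0.82 [171.9 331.7] [array([0.4105, 0.3142])]
bin_lip 0.9 [217.  333.6] [array([0.4385, 0.3621])]
bin_lip 0.77 [261.  358.5] [array([0.4444, 0.4332])]
tongue 0.77 [289.4 179.7] [array([0.6343, 0.3187]), array([0.6159, 0.3135]), array([0.5975, 0.3082])]
panel 0.66 [246.6 214.8] [array([0.6251, 0.3203])]
```

View pics/w1.png

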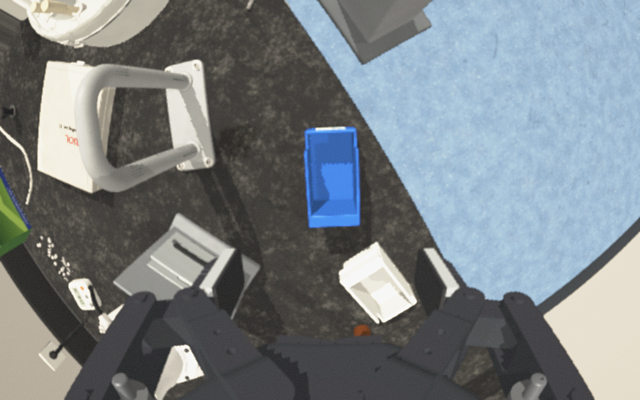

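```bash
cat > d.py <<'E'
from h import *
np.set_printoptions(precision=4,suppress=True)
w=snap("wrist"); im=w["color"]
hsv=cv2.cvtColor(im,cv2.COLOR_RGB2HSV); m=cv2.inRange(hsv,(105,150,60),(125,255,255)); m[:,:295]=0;m[:,370:]=0;m[:110]=0;m[240:]=0
rs=[r for r in range(120,235) if m[r].any()]; print(rs[0],rs[-1])
for r in (rs[0]+3,140,160,180,200,210,rs[-1]-6,rs[-1]-2):
    c=np.nonzero(m[r])[0]; print(r,c[0],c[-1])
cm=332.5
f=atz(w,(rs[0]-3,331.5),.042); b=atz(w,(rs[-1],333.5),.065); print(f,b,np.linalg.norm(b-f), np.degrees(np.arctan2(*(b-f)[[1,0]])))
cv2.imwrite("pics/c2.png",cv2.resize(im[205:325,105:265],(800,600),interpolation=2)[:,:,::-1])
E
python3 d.py
```

```text
127 227
130 306 355
140 305 356
160 304 358
180 306 358
200 307 359
210 308 359
221 308 359
225 309 357
[0.3787 0.2642 0.042 ] [0.4407 0.3653 0.065 ] 0.12083703262221808 58.503486512033014
```

View pics/c2.png

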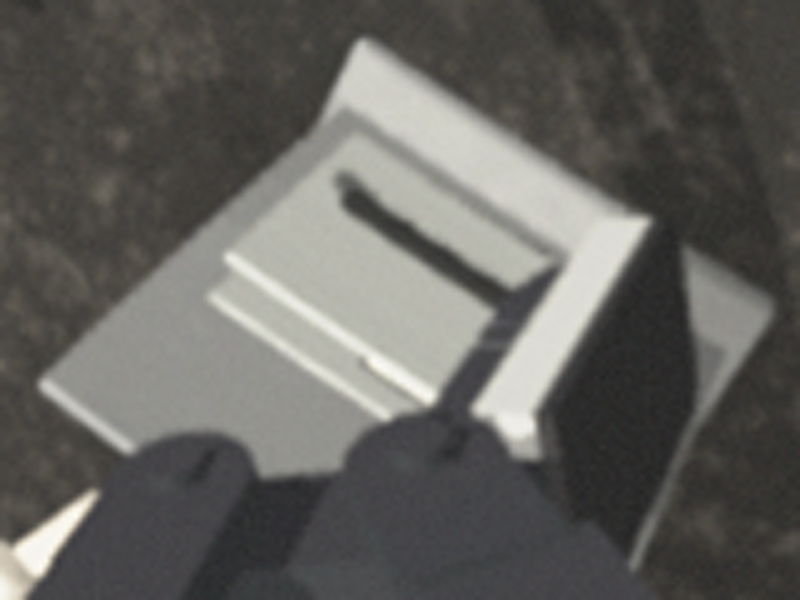

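```bash
cat > e.py <<'E'
from h import *
np.set_printoptions(precision=4,suppress=True)
w=snap("wrist")
def P(x,y,z): return atz(w,(205+(y-2)/5,105+(x-2)/5),z)
for n,a,b,zz in [("tongue",(232,253),(432,393),(.115,.135,.14,.155)),("foot",(365,38),(772,300),(0,.006)),("ptop",(42,385),(130,450),(.172,))]:
    for z in zz:
        p,q=P(*a,z),P(*b,z); d=q-p; print(n,z,p,q,"normal yaw",np.degrees(np.arctan2(d[1],d[0]))-90)
a=snap("scene");b=snap("side")
for n,c in (("scene",a),("side",b)):
    for r in finder.cut_out(n,"panel")[:1]:
        m=r["mask"]; print(n,r["score"],m.sum())
    y0,x0=(150,240) if n=="scene" else (125,320)
    cv2.imwrite(f"pics/p_{n}.png",cv2.resize(c["color"][y0:y0+90,x0:x0+60 if n=="side" else x0+60],(400,600),interpolation=2)[:,:,::-1])
cv2.imwrite("pics/pp.png",np.hstack([cv2.imread("pics/p_scene.png"),cv2.imread("pics/p_side.png")]))
E
python3 e.py
```

```text
tongue 0.115 [0.6349 0.2648 0.115 ] [0.6127 0.32   0.115 ] normal yaw 21.84606928086447
tongue 0.135 [0.6164 0.2633 0.135 ] [0.5958 0.3146 0.135 ] normal yaw 21.846069280864626
tongue 0.14 [0.6118 0.2629 0.14  ] [0.5916 0.3133 0.14  ] normal yaw 21.846069280864555
tongue 0.155 [0.598  0.2618 0.155 ] [0.5789 0.3093 0.155 ] normal yaw 21.84606928086444
foot 0 [0.6414 0.2449 0.    ] [0.5831 0.3811 0.    ] normal yaw 23.15635843862539
foot 0.006 [0.6373 0.2449 0.006 ] [0.5799 0.379  0.006 ] normal yaw 23.15635843862539
ptop 0.172 [0.6564 0.2578 0.172 ] [0.6465 0.2807 0.172 ] normal yaw 23.456271089076395
scene 0.64 1428
side 0.95 1843
```

View pics/pp.png

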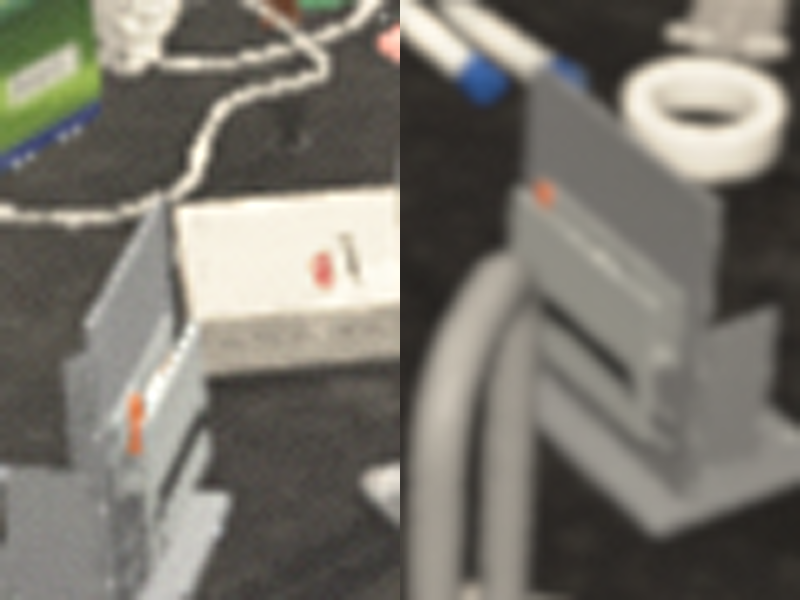

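```bash
cat > f.py <<'E'
from h import *
np.set_printoptions(precision=4,suppress=True)
w=snap("wrist");a=snap("scene");b=snap("side")
r=[ray(w,(255.4,151)),ray(a,(198.6,269.3)),ray(b,(169.8,363.5))]
for s in ([0,1,2],[0,2],[0,1],[1,2]): print(s,*tri([r[i] for i in s]))
E
python3 f.py
```

```text
[0, 1, 2] [0.6437 0.2649 0.1103] [np.float64(3.2), np.float64(7.9), np.float64(10.7)]
[0, 2] [0.6485 0.2675 0.11  ] [np.float64(6.7), np.float64(6.7)]
[0, 1] [0.6374 0.2649 0.1092] [np.float64(2.3), np.float64(2.3)]
[1, 2] [0.645  0.2637 0.1114] [np.float64(9.2), np.float64(9.2)]
```

Call:
{"name": "jog_arm", "arguments": {"rows": "-0.060 -0.127 0 0 0 34.4 0.085; -0.060 -0.127 0 0 0 34.4 0.085; -0.060 -0.127 0 0 0 34.4 0.085; -0.060 -0.127 0 0 0 34.4 0.085; -0.060 -0.127 0 0 0 34.4 0.085; -0.060 -0.127 0 0 0 34.4 0.085"}}

```text
t: 3.6
tool_pos: [0.548, 0.2897, 0.278]
tool_rot: [-0.0, -0.2, 0.98, 0.0]
force: [-0.1, 0.5, -0.7]
grip_width: 0.0852
gripper_force: 0.0
```

```bash
python3 c.py w2
```

```text
3.65 [0.5478 0.2898 0.2783] [-0.5516  0.3542 -0.0038  1.6361  0.0008  1.1515  1.419 ] [-0.2553  0.3129  0.0235]
[[-0.9196 -0.3928 -0.0006]
 [-0.3928  0.9196  0.0004]
 [ 0.0004  0.0006 -1.    ]]
bin_mid 0.64 [ 74.1 393.3] [array([0.4132, 0.3143])]
bin_mid 0.64 [158.2 499.2] [array([0.4433, 0.4936])]
bin_mid 0.19 [112.4 424.7] [array([0.4385, 0.3691])]
bin_lip 0.69 [109.8 420.1] [array([0.4393, 0.3598])]
bin_lip 0.68 [134.8 471.1] [array([0.4364, 0.4345])]
tongue 0.73 [257.6 325.2] [array([0.6234, 0.3167]), array([0.6134, 0.3127]), array([0.6034, 0.3087])]
panel 0.56 [218.4 329.9] [array([0.6212, 0.3217])]
```

View pics/w2.png

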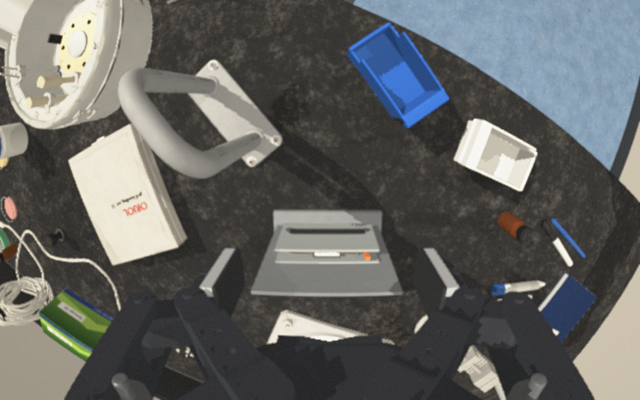

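```bash
cat > g.py <<'E'
from h import *
w=snap("wrist")
cv2.imwrite("pics/c3.png",cv2.resize(w["color"][203:303,245:405],(800,500),interpolation=2)[:,:,::-1])
E
python3 g.py
```

```text
(no output)
```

View pics/c3.png

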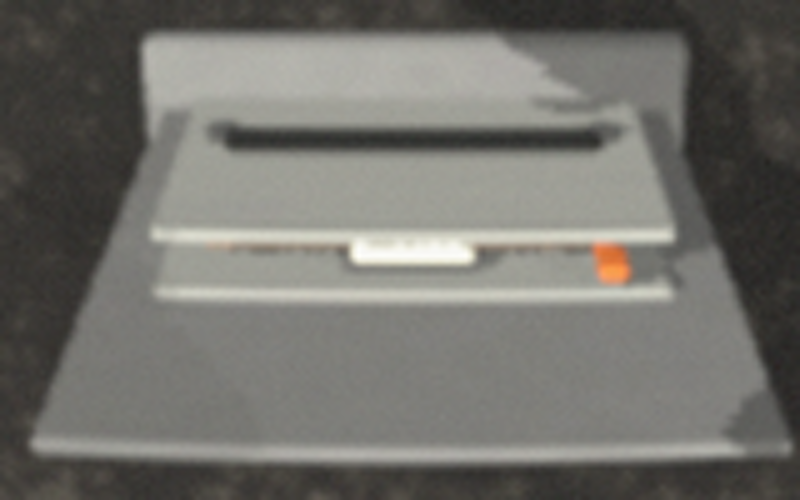

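```bash
cat > g2.py <<'E'
from h import *
np.set_printoptions(precision=4,suppress=True)
w=snap("wrist")
P=lambda x,y,z: atz(w,(203+(y-2)/5,245+(x-2)/5),z)
R0=rotq(robot.state()["tool_rot"]).as_matrix(); x=-R0[:,0]
for n,a,b,zs in [("tongue",(150,235),(673,235),(.11,.115,.12,.125,.13,.14)),("rim2",(155,292),(673,292),(.11,.115,.12,.125,.13,.14)),("ptop",(32,440),(792,448),(.172,)),("foot",(142,34),(688,36),(0,.006))]:
    for z in zs:
        p,q=P(*a,z),P(*b,z); d=q-p; m=(p+q)/2
        print(n,z,"mid",m[:2],"w",round(np.linalg.norm(d)*1e3,1),"yaw",round(np.degrees(np.arctan2(d[1],d[0]))-90,2),"n-dist",round(1e3*m[:2]@[np.cos(np.radians(23.1)),np.sin(np.radians(23.1))],1))
E
python3 g2.py
```

```text
tongue 0.11 mid [0.6178 0.3155] w 111.9 yaw 23.06 n-dist 692.0
tongue 0.115 mid [0.6154 0.3145] w 110.0 yaw 23.06 n-dist 689.5
tongue 0.12 mid [0.6131 0.3136] w 108.1 yaw 23.06 n-dist 687.0
tongue 0.125 mid [0.6107 0.3126] w 106.2 yaw 23.06 n-dist 684.4
tongue 0.13 mid [0.6084 0.3116] w 104.3 yaw 23.06 n-dist 681.9
tongue 0.14 mid [0.6037 0.3097] w 100.5 yaw 23.06 n-dist 676.8
rim2 0.11 mid [0.6305 0.3215] w 112.8 yaw 23.05 n-dist 706.1
rim2 0.115 mid [0.6279 0.3204] w 110.8 yaw 23.05 n-dist 703.3
rim2 0.12 mid [0.6253 0.3193] w 108.9 yaw 23.05 n-dist 700.5
rim2 0.125 mid [0.6228 0.3183] w 107.0 yaw 23.05 n-dist 697.7
rim2 0.13 mid [0.6202 0.3172] w 105.1 yaw 23.05 n-dist 694.9
rim2 0.14 mid [0.6151 0.3151] w 101.2 yaw 23.05 n-dist 689.4
ptop 0.172 mid [0.6292 0.3208] w 139.4 yaw 22.34 n-dist 704.6
foot 0 mid [0.6116 0.3133] w 152.6 yaw 22.8 n-dist 685.5
foot 0.006 mid [0.6097 0.3125] w 150.4 yaw 22.8 n-dist 683.4
```

Call:
{"name": "jog_arm", "arguments": {"rows": "0.045 0.030 0.02 0 0 -8.5 0.085; 0.085 0.055 0.04 0 0 -17 0.085; 0.116 0.078 0.06 0 0 -25.5 0.085; 0.116 0.078 0.09 0 0 -34 0.085; 0.116 0.078 0.12 0 0 -35.2 0.085; 0.116 0.078 0.12 0 0 -35.2 0.085"}}

```text
t: 4.55
tool_pos: [0.4092, 0.3141, 0.1553]
tool_rot: [-0.004, -0.486, 0.874, -0.001]
force: [-0.5, -0.5, -0.2]
grip_width: 0.0847
gripper_force: 0.0
```

```bash
cat > k.py <<'E'
from h import *
np.set_printoptions(precision=4,suppress=True)
w=snap("wrist"); im=w["color"]; s=robot.state(); print(s["t"],s["tool_pos"],s["force"])
R0=rotq(s["tool_rot"]).as_matrix(); X=-R0[:,0]; Y=-R0[:,1]; print("yaw",np.degrees(np.arctan2(X[1],X[0])))
cv2.imwrite("pics/w3.png",im[:,:,::-1])
for k,z in (("bin_mid",.0325),("bin_lip",.042)):
    for r in finder.landmark_of("wrist",k)[:2]:
        p=atz(w,r["location"],z)-s["tool_pos"]; print(k,round(r["score"],2),np.round(r["location"]),"rel tcp along X,Y",p@X,p@Y)
hsv=cv2.cvtColor(im,cv2.COLOR_RGB2HSV); m=cv2.inRange(hsv,(105,150,60),(125,255,255))
n,l,st,_=cv2.connectedComponentsWithStats(m); i=1+np.argmax(st[1:,4]); print(st[i])
ys,xs=np.nonzero(l==i)
print("ymin-max",ys.min(),ys.max())
for r in range(ys.min(),ys.max(),15):
    c=xs[ys==r]; print(r,c.min(),c.max(),end=" | ")
E
python3 k.py
```

```text
4.6 [0.4108 0.3152 0.1574] [-0.0864  0.2296  0.2062]
yaw 58.07235202825165
bin_mid 0.67 [197. 327.] rel tcp along X,Y -0.0014054393995276153 0.001230964214589118
bin_lip 0.77 [265. 328.] rel tcp along X,Y 0.05781919759713339 0.0005741014161219576
bin_lip 0.58 [315. 364.] rel tcp along X,Y 0.11493296766615416 -0.03461903361588594
[  286   132    83   147 11201]
ymin-max 132 278
132 350 359 | 147 289 365 | 162 289 365 | 177 286 368 | 192 287 368 | 207 288 368 | 222 289 368 | 237 290 367 | 252 291 367 | 267 292 367 |
```

View pics/w3.png

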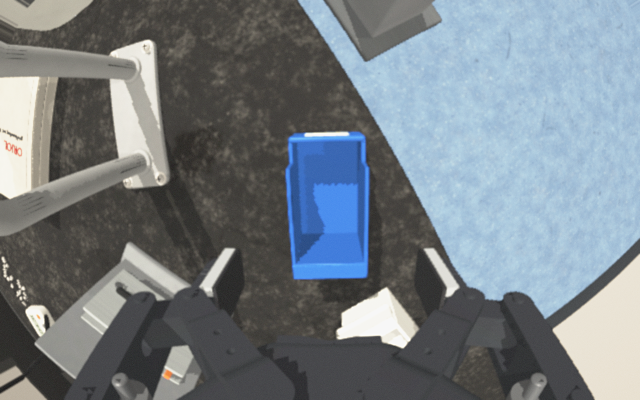

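Call:
{"name": "jog_arm", "arguments": {"rows": "0 0 0.045 0 0 -0.6 0.085; 0 0 0.085 0 0 -0.6 0.085; 0 0 0.11 0 0 -0.6 0.085; 0 0 0.115 0 0 -0.6 0.085; 0 0 0.115 0 0 -0.6 0.05; 0 0 0.115 0 0 -0.6 0.05; 0 0 0.115 0 0 -0.6 0.05; 0 0 0.115 0 0 -0.6 0.05"}}

```text
t: 5.5
tool_pos: [0.4131, 0.3172, 0.0455]
tool_rot: [0.002, -0.49, 0.872, 0.001]
force: [0.2, -0.7, 6.6]
grip_width: 0.0591
gripper_force: 66.1
```

Call:
{"name": "jog_arm", "arguments": {"rows": "0 0 0 0 0 0 0.05; 0 0 -0.002 0 0 0 0.05; 0 0 -0.01 0 0 0 0.05; 0 0 -0.04 0 0 0 0.05; 0 0 -0.08 0 0 0 0.05; 0 0 -0.12 0 0 0 0.05; 0 0 -0.16 0 0 0 0.05; 0 0 -0.17 0 0 0 0.05"}}

```text
t: 6.3
tool_pos: [0.4132, 0.3173, 0.2183]
tool_rot: [0.004, -0.49, 0.872, 0.001]
force: [0.9, 0.7, -2.1]
grip_width: 0.059
gripper_force: 65.9
```

```bash
cat > p.py <<'E'
from h import *
np.set_printoptions(precision=3,suppress=True)
w=snap("wrist")
for nm,pos,Rm,pts in [("w2",[.5478,.2898,.2783],[[-0.9196,-0.3928,-0.0006],[-0.3928,0.9196,0.0004],[0.0004,0.0006,-1]],[(140,262),(80,212),(160,270),(65,215)]),("w1",[0.4095,0.3074,0.2783],[[-.5417,-.8406,0],[-.8406,.5417,.0001],[0,0,-1]],[(153,192),(78,190)])]:
    T=np.eye(4);T[:3,:3]=Rm;T[:3,3]=pos;w["T"]=T@w["mount"]
    print(nm,[atz(w,p,0.01)[:2] for p in pts])
# pipe top corner seen in w1 (102,180) & w2 (178,190 col)
def rr(pos,Rm,p):
    T=np.eye(4);T[:3,:3]=Rm;T[:3,3]=pos;w["T"]=T@w["mount"]; return ray(w,p)
a=rr([.5478,.2898,.2783],[[-0.9196,-0.3928,-0.0006],[-0.3928,0.9196,0.0004],[0.0004,0.0006,-1]],(165,195))
b=rr([0.4095,0.3074,0.2783],[[-.5417,-.8406,0],[-.8406,.5417,.0001],[0,0,-1]],(178,108))
print(tri([a,b]))
E
python3 p.py
```

```text
w2 [array([0.553, 0.198]), array([0.503, 0.104]), array([0.573, 0.217]), array([0.483, 0.101])]
w1 [array([0.558, 0.191]), array([0.5  , 0.106])]
(array([0.556, 0.182, 0.188]), [np.float64(0.7), np.float64(0.7)])
```

Call:
{"name": "jog_arm", "arguments": {"rows": "0.044 -0.069 0.058 0 0 35.6 0.05; 0.044 -0.069 0.058 0 0 35.6 0.05; 0.044 -0.069 0.058 0 0 35.6 0.05; 0.044 -0.069 0.058 0 0 35.6 0.05; 0.044 -0.069 0.058 0 0 35.6 0.05; 0.044 -0.069 0.058 0 0 35.6 0.05"}}

```text
t: 6.95
tool_pos: [0.4468, 0.2423, 0.1543]
tool_rot: [-0.001, -0.202, 0.979, -0.0]
force: [-0.7, 0.9, -2.2]
grip_width: 0.0589
gripper_force: 66.0
```

```bash
cat > m.py <<'E'
from h import *
np.set_printoptions(precision=4,suppress=True)
w=snap("wrist"); im=w["color"]; s=robot.state(); print(s["t"],s["tool_pos"],s["force"],s["grip_width"])
R0=rotq(s["tool_rot"]).as_matrix(); X=-R0[:,0]; Y=-R0[:,1]; print("yaw",np.degrees(np.arctan2(X[1],X[0])),"z axis",R0[:,2])
cv2.imwrite("pics/w4.png",im[:,:,::-1]); z0=s["tool_pos"][2]
for k,z in (("bin_mid",z0-.013),("bin_lip",z0-.0035),("tongue",.116)):
    for r in finder.landmark_of("wrist",k)[:2]:
        q=atz(w,r["location"],z); p=q-s["tool_pos"]; print(k,round(r["score"],2),np.round(r["location"]),q,"rel X,Y",p@X,p@Y)
E
python3 m.py
```

```text
7.0 [0.447  0.2425 0.1546] [-1.0991 -0.1633 -2.7492] 0.059406263140855724
yaw 23.274750426621434 z axis [-0.0013 -0.0008 -1.    ]
bin_mid 0.94 [248. 329.] [0.4414 0.2386 0.1416] rel X,Y -0.006598161651653502 0.0013695697317745567
bin_lip 0.69 [271. 504.] [0.4154 0.3318 0.1511] rel X,Y 0.006286242876443895 -0.09452198895985962
bin_lip 0.67 [348. 332.] [0.4952 0.2635 0.1511] rel X,Y 0.052629836863239236 -0.0002881129204434662
```

View pics/w4.png

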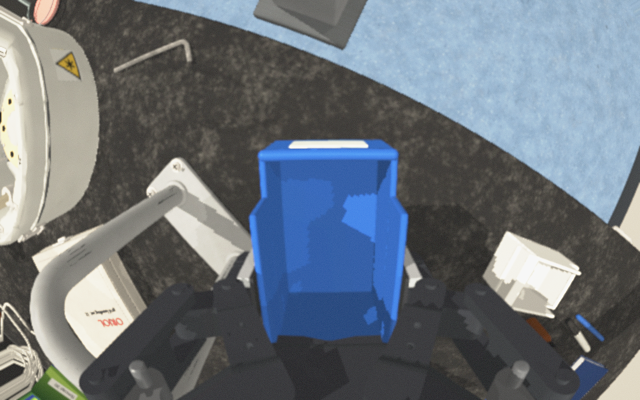

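```bash
cat > q.py <<'E'
from h import *
w=snap("wrist")
def go(nm,pos,yaw,pts):
    c,s=np.cos(np.radians(yaw)),np.sin(np.radians(yaw))
    T=np.eye(4);T[:3,:3]=np.array([[-c,-s,0],[-s,c,0],[0,0,-1]]);T[:3,3]=pos;w["T"]=T@w["mount"]
    for n,rc,z,bx in pts:
        p=(atz(w,rc,z)-np.array(pos))@np.array([c,s,0]); print(nm,n,"X",round(p*1e3,1),"=> bin centre",round(p*1e3-bx,1))
go("w3",[.4108,.3152,.1574],58.07,[("flange back",(278,328),.065,61),("front top",(134,327),.042,-50),("step",(167,327),.065,-30)])
z=.1546
go("w4",[.447,.2425,z],23.27,[("front top",(155,327),z-.0035,-50),("step",(203,327),z+.0195,-30)])
E
python3 q.py
```

```text
w3 flange back X 61.2 => bin centre 0.2
w3 front top X -52.4 => bin centre -2.4
w3 step X -30.9 => bin centre -0.9
w4 front top X -54.2 => bin centre -4.2
w4 step X -40.6 => bin centre -10.6
```

Call:
{"name": "jog_arm", "arguments": {"rows": "0 0 -0.05 0 0 0.2 0.05; 0 0 -0.10 0 0 0.2 0.05; -0.045 0 -0.105 0 0 0.2 0.05; -0.09 0 -0.105 0 0 0.2 0.05; -0.12 0 -0.105 0 0 0.2 0.05; -0.133 0 -0.105 0 0 0.2 0.05; -0.133 0 -0.105 0 0 0.2 0.05; -0.133 0 -0.105 0 0 0.2 0.05"}}

```text
t: 8.0
tool_pos: [0.5694, 0.2943, 0.2597]
tool_rot: [-0.001, -0.199, 0.98, -0.0]
force: [0.1, 0.3, -2.4]
grip_width: 0.0594
gripper_force: 66.9
```

```bash
cat > m2.py <<'E'
from h import *
np.set_printoptions(precision=4,suppress=True)
s=robot.state(); p=np.array(s["tool_pos"]); R0=rotq(s["tool_rot"]).as_matrix(); X=-R0[:,0]
n=np.array([.9202,.3915,0]);t=np.array([-.3915,.9202,0])
print(s["t"],p,"n",p@n,"t",p@t,"yaw",np.degrees(np.arctan2(X[1],X[0])),"pitchx",np.degrees(X[2]),s["force"],s["wrist_torque"])
E
cat > v.py <<'E'
from m2 import *
ims={}
for nm in ("scene","side"):
    c=snap(nm)
    for k in ("bin_mid","bin_lip","tongue"):
        for r in finder.landmark_of(nm,k)[:2]: print(nm,k,round(r["score"],2),np.round(r["location"],1)); ims.setdefault(k,{}).setdefault(nm,[]).append(ray(c,r["location"]))
for k,v in ims.items():
    for i in v.get("scene",[]):
        for j in v.get("side",[]):
            q,e=tri([i,j]); print(k,q,e[0],"n,t,z rel tcp",np.round(1e3*np.array([(q-p)@n,(q-p)@t,q[2]-p[2]]),1))
E
python3 v.py
```

```text
8.0 [0.5694 0.2943 0.2597] n 0.6391525651198358 t 0.04795308222990844 yaw 22.914227900615405 pitchx -0.0985063753019347 [ 0.1092  0.2717 -2.41  ] [-0.0109  0.0064  0.0185]
scene bin_mid 0.74 [289.8 240.7]
scene bin_mid 0.69 [165.5 280.5]
scene bin_lip 0.73 [257.5 291.3]
scene bin_lip 0.61 [161.2 262.7]
scene tongue 0.57 [199.1 267.8]
side bin_mid 0.9 [152.4 285.4]
side bin_mid 0.63 [129.1 332.8]
side bin_lip 0.66 [163.2 288.9]
side bin_lip 0.62 [119.4 351.2]
side tongue 0.85 [152.9 347.2]
bin_mid [0.4745 0.5892 0.0046] 27.5 n,t,z rel tcp [  28.2  308.4 -255.2]
bin_mid [0.5709 0.5826 0.0305] 63.7 n,t,z rel tcp [ 114.3  264.7 -229.2]
bin_mid [0.485  0.3039 0.2224] 71.4 n,t,z rel tcp [-73.9  41.8 -37.3]
bin_mid [0.5629 0.2922 0.2441] 1.7 n,t,z rel tcp [ -6.7   0.5 -15.7]
bin_lip [0.4479 0.4334 0.0426] 3.1 n,t,z rel tcp [ -57.3  175.5 -217.1]
bin_lip [0.5509 0.4409 0.1071] 124.4 n,t,z rel tcp [  40.4  142.1 -152.6]
bin_lip [0.5155 0.3047 0.2116] 102.8 n,t,z rel tcp [-45.5  30.6 -48.1]
bin_lip [0.6154 0.3117 0.2573] 1.6 n,t,z rel tcp [49.2 -2.1 -2.4]
tongue [0.6078 0.3172 0.1401] 6.9 n,t,z rel tcp [  44.3    6.  -119.6]
```

Call:
{"name": "jog_arm", "arguments": {"rows": "-0.001 0.0005 0.035 0 0 0 0.05; -0.001 0.0005 0.07 0 0 0 0.05; -0.001 0.0005 0.09 0 0 0 0.05; -0.001 0.0005 0.1 0 0 0 0.05; -0.001 0.0005 0.105 0 0 0 0.05; -0.001 0.0005 0.11 0 0 0 0.05; -0.001 0.0005 0.115 0 0 0 0.05; -0.001 0.0005 0.12 0 0 0 0.05"}}

```text
t: 9.2
tool_pos: [0.5714, 0.2958, 0.141]
tool_rot: [0.001, -0.198, 0.98, 0.0]
force: [0.5, 0.6, -2.4]
grip_width: 0.0594
gripper_force: 66.8
```

Call:
{"name": "jog_arm", "arguments": {"rows": "0 0 0.004 0 0 0 0.05; 0 0 0.008 0 0 0 0.05; 0 0 0.011 0 0 0 0.05; 0 0 0.011 0 0 0 0.05"}}

```text
t: 9.6
tool_pos: [0.5705, 0.2953, 0.1288]
tool_rot: [-0.0, -0.198, 0.98, -0.0]
force: [-0.5, -0.2, -1.9]
grip_width: 0.0592
gripper_force: 66.8
```

```bash
python3 m2.py
```

```text
9.6 [0.5705 0.2953 0.1288] n 0.6405840943286978 t 0.04838932639951817 yaw 22.8881437881449 pitchx -0.05224672550338685 [-0.4742 -0.1667 -1.8703] [-0.0281  0.0045  0.0747]
```

Call:
{"name": "jog_arm", "arguments": {"rows": "0 0 0.002 0 0 0 0.05; 0 0 0.004 0 0 0 0.05; 0 0 0.006 0 0 0 0.05; 0 0 0.006 0 0 0 0.05"}}

```text
t: 10.0
tool_pos: [0.5706, 0.2954, 0.123]
tool_rot: [-0.0, -0.198, 0.98, -0.0]
force: [-0.4, -0.2, -3.0]
grip_width: 0.059
gripper_force: 66.8
```

Call:
{"name": "jog_arm", "arguments": {"rows": "0 0 0.002 0 0 0 0.05; 0 0 0.004 0 0 0 0.05; 0 0 0.004 0 0 0 0.05"}}

```text
t: 10.3
tool_pos: [0.5705, 0.2953, 0.119]
tool_rot: [-0.0, -0.198, 0.98, -0.0]
force: [0.0, -0.3, -1.8]
grip_width: 0.0593
gripper_force: 66.9
```

Call:
{"name": "jog_arm", "arguments": {"rows": "0 0 0.002 0 0 0 0.05; 0 0 0.004 0 0 0 0.05; 0 0 0.004 0 0 0 0.05"}}

```text
t: 10.6
tool_pos: [0.5702, 0.2952, 0.1147]
tool_rot: [-0.001, -0.198, 0.98, -0.0]
force: [-1.3, -0.8, -2.6]
grip_width: 0.0589
gripper_force: 66.9
```

Call:
{"name": "jog_arm", "arguments": {"rows": "0 0 0.002 0 0 0 0.05; 0 0 0.003 0 0 0 0.05; 0 0 0.003 0 0 0 0.05"}}

```text
t: 10.9
tool_pos: [0.5705, 0.2953, 0.112]
tool_rot: [-0.0, -0.198, 0.98, -0.0]
force: [-0.5, -0.5, -3.4]
grip_width: 0.0593
gripper_force: 66.9
```

Call:
{"name": "jog_arm", "arguments": {"rows": "0 0 0.002 0 0 0 0.05; 0 0 0.003 0 0 0 0.05; 0 0 0.003 0 0 0 0.05"}}

```text
t: 11.2
tool_pos: [0.5707, 0.2954, 0.1109]
tool_rot: [0.0, -0.198, 0.98, 0.0]
force: [-6.4, -2.6, 7.4]
grip_width: 0.0592
gripper_force: 68.1
```

Call:
{"name": "jog_arm", "arguments": {"rows": "0.001 0 -0.001 0 0 0 0.05; 0.0025 0 -0.0025 0 0 0 0.05; 0.0025 0 -0.0025 0 0 0 0.05; 0.0025 0 -0.0025 0 0 0 0.05"}}

```text
t: 11.6
tool_pos: [0.5688, 0.2947, 0.1117]
tool_rot: [0.0, -0.198, 0.98, 0.0]
force: [-0.2, 0.2, -2.5]
grip_width: 0.0592
gripper_force: 66.9
```

```bash
python3 m2.py
```

```text
11.6 [0.5688 0.2947 0.1117] n 0.6387475511997461 t 0.04848248518495892 yaw 22.893541373069972 pitchx 0.044334129835735384 [-0.1733  0.24   -2.4509] [-0.0225 -0.0681 -0.0309]
```

Call:
{"name": "jog_arm", "arguments": {"rows": "0.001 0 0 0 0 0 0.05; 0.002 0 0 0 0 0 0.05; 0.002 0 0 0 0 0 0.05"}}

```text
t: 11.9
tool_pos: [0.5687, 0.2946, 0.1121]
tool_rot: [0.003, -0.198, 0.98, 0.001]
force: [6.0, 2.7, -5.3]
grip_width: 0.0593
gripper_force: 66.4
```

Call:
{"name": "jog_arm", "arguments": {"rows": "0.001 0 0 0 0 0 0.05; 0.0015 0 0 0 0 0 0.05; 0.0015 0 0 0 0 0 0.05"}}

```text
t: 12.2
tool_pos: [0.5686, 0.2945, 0.1125]
tool_rot: [0.004, -0.198, 0.98, 0.001]
force: [8.0, 3.7, -6.1]
grip_width: 0.0591
gripper_force: 66.3
```

Call:
{"name": "jog_arm", "arguments": {"rows": "-0.0015 0 0.0005 0 0 0 0.05; -0.003 0 0.0015 0 0 0 0.05; -0.003 0 0.0015 0 0 0 0.05; -0.003 0 0.0015 0 0 0 0.05"}}

```text
t: 12.6
tool_pos: [0.5687, 0.2946, 0.1105]
tool_rot: [0.001, -0.198, 0.98, 0.0]
force: [3.6, 1.3, -2.5]
grip_width: 0.0589
gripper_force: 67.0
```

Call:
{"name": "jog_arm", "arguments": {"rows": "0 0 0 0 0 0 0.065; 0 0 0 0 0 0 0.075; 0 0 0 0 0 0 0.085; 0 0 0 0 0 0 0.085; 0 0 0 0 0 0 0.085"}}

```text
t: 13.1
tool_pos: [0.5678, 0.2942, 0.1103]
tool_rot: [-0.0, -0.198, 0.98, -0.0]
force: [-0.8, -0.3, -0.0]
grip_width: 0.0851
gripper_force: 0.0
```

```bash
python3 v.py | grep -v "scene\|side"
```

```text
13.1 [0.5678 0.2942 0.1103] n 0.6376664875006223 t 0.04847257202625237 yaw 22.891886349163794 pitchx -0.022257434727324037 [-0.7666 -0.3078 -0.0063] [0.0257 0.0176 0.0246]
bin_mid [0.4695 0.382  0.1369] 37.6 n,t,z rel tcp [-56.1 119.3  26.5]
bin_mid [0.5599 0.299  0.093 ] 8.2 n,t,z rel tcp [ -5.4   7.5 -17.3]
bin_mid [0.4473 0.4929 0.0381] 1.2 n,t,z rel tcp [-33.1 229.9 -72.2]
bin_mid [ 0.5447  0.4112 -0.0188] 37.9 n,t,z rel tcp [  24.6  116.7 -129.1]
bin_lip [0.6203 0.3101 0.0996] 0.1 n,t,z rel tcp [ 54.5  -6.  -10.8]
bin_lip [ 0.5614  0.0304 -0.0886] 234.3 n,t,z rel tcp [-109.2 -240.3 -198.9]
bin_lip [0.5739 0.3551 0.02  ] 73.4 n,t,z rel tcp [ 29.4  53.6 -90.3]
bin_lip [ 0.5137  0.0687 -0.229 ] 167.1 n,t,z rel tcp [-138.1 -186.4 -339.3]
tongue [0.6182 0.3132 0.1438] 0.6 n,t,z rel tcp [53.8 -2.3 33.5]
```

Call:
{"name": "jog_arm", "arguments": {"rows": "0 0 -0.02 0 0 0 0.085; 0 0 -0.05 0 0 0 0.085; 0 0 -0.085 0 0 0 0.085; 0 0 -0.09 0 0 0 0; -0.03 0 -0.09 0 0 0 0; -0.045 0 -0.09 0 0 0 0; -0.0453 0 -0.09 0 0 0 0; -0.0453 0 -0.09 0 0 0 0"}}

```text
t: 14.3
tool_pos: [0.6091, 0.3116, 0.1994]
tool_rot: [-0.001, -0.198, 0.98, -0.0]
force: [-0.0, -0.9, -0.7]
grip_width: 0.0121
gripper_force: 0.0
```

Call:
{"name": "jog_arm", "arguments": {"rows": "0 0 0 0 0 0 0; 0 0 0.015 0 0 0 0; 0 0 0.03 0 0 0 0; 0 0 0.038 0 0 0 0; 0 0 0.042 0 0 0 0; 0 0 0.042 0 0 0 0"}}

```text
t: 14.9
tool_pos: [0.6093, 0.3117, 0.1571]
tool_rot: [-0.001, -0.198, 0.98, -0.0]
force: [-0.7, -0.2, -0.4]
grip_width: 0.0002
gripper_force: 0.0
```

```bash
python3 v.py | grep -v "scene\|side"
```

```text
14.9 [0.6093 0.3117 0.1571] n 0.6826709819243011 t 0.048295341726094336 yaw 22.891605194136968 pitchx -0.10405829388329743 [-0.6896 -0.2498 -0.4286] [-0.0498 -0.019   0.0308]
bin_mid [ 0.5452  0.4166 -0.0205] 48.2 n,t,z rel tcp [ -17.9  121.6 -177.6]
bin_mid [0.4472 0.493  0.0304] 6.0 n,t,z rel tcp [ -78.2  230.3 -126.7]
bin_mid [0.5627 0.3078 0.0888] 0.4 n,t,z rel tcp [-44.4  14.7 -68.3]
bin_mid [0.4712 0.3856 0.1283] 34.8 n,t,z rel tcp [-98.1 122.1 -28.8]
bin_lip [0.6178 0.3159 0.1071] 6.8 n,t,z rel tcp [  9.5   0.5 -50.1]
bin_lip [0.4965 0.3818 0.1255] 62.1 n,t,z rel tcp [-76.3 108.7 -31.7]
bin_lip [0.5682 0.36   0.0282] 83.0 n,t,z rel tcp [ -18.9   60.6 -129. ]
bin_lip [0.4484 0.4268 0.0476] 4.6 n,t,z rel tcp [-103.   168.9 -109.6]
tongue [0.6183 0.3135 0.1344] 2.1 n,t,z rel tcp [  9.   -1.9 -22.8]
```

Bin still hanging; approach to contact by feel.

Call:
{"name": "jog_arm", "arguments": {"rows": "0 0 0.002 0 0 0 0; 0 0 0.004 0 0 0 0; 0 0 0.006 0 0 0 0; 0 0 0.006 0 0 0 0"}}

```text
t: 15.7
tool_pos: [0.6095, 0.3118, 0.1518]
tool_rot: [-0.0, -0.198, 0.98, -0.0]
force: [0.6, -0.2, 0.4]
grip_width: 0.0
gripper_force: 0.0
```

Call:
{"name": "jog_arm", "arguments": {"rows": "0 0 0.001 0 0 0 0; 0 0 0.002 0 0 0 0; 0 0 0.003 0 0 0 0; 0 0 0.003 0 0 0 0"}}

```text
t: 16.1
tool_pos: [0.6096, 0.3119, 0.1491]
tool_rot: [-0.0, -0.198, 0.98, -0.0]
force: [-0.4, -0.1, -0.3]
grip_width: -0.0002
gripper_force: 0.0
```

Call:
{"name": "jog_arm", "arguments": {"rows": "0 0 0.001 0 0 0 0; 0 0 0.002 0 0 0 0; 0 0 0.002 0 0 0 0"}}

```text
t: 16.4
tool_pos: [0.6097, 0.3118, 0.1471]
tool_rot: [-0.0, -0.198, 0.98, -0.0]
force: [0.6, -0.5, -0.1]
grip_width: 0.0001
gripper_force: 0.0
```

Call:
{"name": "jog_arm", "arguments": {"rows": "0 0 0.001 0 0 0 0; 0 0 0.002 0 0 0 0; 0 0 0.002 0 0 0 0"}}

```text
t: 16.7
tool_pos: [0.6099, 0.312, 0.1464]
tool_rot: [0.0, -0.198, 0.98, 0.0]
force: [-1.1, -0.2, 4.7]
grip_width: -0.0001
gripper_force: 2.5
```

Call:
{"name": "jog_arm", "arguments": {"rows": "0 0 0.001 0 0 0 0; 0 0 0.002 0 0 0 0; 0 0 0.002 0 0 0 0"}}

```text
t: 17.0
tool_pos: [0.6101, 0.312, 0.1446]
tool_rot: [0.001, -0.198, 0.98, 0.0]
force: [-2.2, -0.7, 4.1]
grip_width: 0.0001
gripper_force: 2.8
```

Call:
{"name": "jog_arm", "arguments": {"rows": "0 0 0.001 0 0 0 0; 0 0 0.002 0 0 0 0; 0 0 0.002 0 0 0 0"}}

```text
t: 17.3
tool_pos: [0.6101, 0.3121, 0.1418]
tool_rot: [0.001, -0.198, 0.98, 0.0]
force: [-0.5, -1.1, 3.4]
grip_width: -0.0
gripper_force: 1.7
```

Call:
{"name": "jog_arm", "arguments": {"rows": "0 0 0.001 0 0 0 0; 0 0 0.002 0 0 0 0; 0 0 0.002 0 0 0 0"}}

```text
t: 17.6
tool_pos: [0.6095, 0.3118, 0.1387]
tool_rot: [-0.0, -0.198, 0.98, -0.0]
force: [-0.5, 0.0, -1.0]
grip_width: 0.0003
gripper_force: 0.0
```

Call:
{"name": "jog_arm", "arguments": {"rows": "0 0 0.001 0 0 0 0; 0 0 0.002 0 0 0 0; 0 0 0.002 0 0 0 0"}}

```text
t: 17.9
tool_pos: [0.6094, 0.3118, 0.1368]
tool_rot: [-0.0, -0.198, 0.98, -0.0]
force: [-0.4, 0.0, 0.2]
grip_width: -0.0003
gripper_force: 0.0
```

Call:
{"name": "jog_arm", "arguments": {"rows": "0 0 0.001 0 0 0 0; 0 0 0.002 0 0 0 0; 0 0 0.002 0 0 0 0"}}

```text
t: 18.2
tool_pos: [0.6096, 0.3119, 0.1364]
tool_rot: [-0.0, -0.198, 0.98, 0.0]
force: [-3.2, -1.5, 6.6]
grip_width: 0.0002
gripper_force: 3.3
```

Call:
{"name": "jog_arm", "arguments": {"rows": "0 0 0.001 0 0 0 0; 0 0 0.002 0 0 0 0; 0 0 0.002 0 0 0 0"}}

```text
t: 18.5
tool_pos: [0.6097, 0.3119, 0.1362]
tool_rot: [0.0, -0.198, 0.98, 0.0]
force: [-5.2, -3.4, 13.9]
grip_width: -0.0003
gripper_force: 7.3
```

Call:
{"name": "jog_arm", "arguments": {"rows": "0 0 0.001 0 0 0 0; 0 0 0.002 0 0 0 0; 0 0 0.002 0 0 0 0"}}

```text
t: 18.8
tool_pos: [0.6097, 0.3119, 0.1361]
tool_rot: [0.0, -0.198, 0.98, 0.0]
force: [-9.0, -5.1, 23.0]
grip_width: 0.0001
gripper_force: 11.4
```

Call:
{"name": "jog_arm", "arguments": {"rows": "0 0 -0.005 0 0 0 0; 0 0 -0.02 0 0 0 0; 0 0 -0.06 0 0 0 0; 0 0 -0.1 0 0 0 0; 0.02 0 -0.13 0 0 0 0; 0.02 0 -0.13 0 0 0 0"}}

```text
t: 19.4
tool_pos: [0.5923, 0.3049, 0.2675]
tool_rot: [0.004, -0.198, 0.98, 0.002]
force: [0.8, -0.0, 0.2]
grip_width: 0.0002
gripper_force: 0.0
```

```bash
cat >> v.py <<'E'
c=snap("wrist")
for k in ("bin_mid","bin_lip"):
    for r in finder.landmark_of("wrist",k)[:2]:
        q=atz(c,r["location"],.0855 if k=="bin_mid" else .0955); print("wrist",k,round(r["score"],2),q,q@n,q@t)
E
python3 v.py | grep -v "^scene\|^side"
```

```text
19.4 [0.5923 0.3049 0.2675] n 0.6643928122859696 t 0.04868792033364243 yaw 22.892856616457635 pitchx 0.5194365761406403 [ 0.8345 -0.0296  0.2332] [-0.029  -0.0005 -0.019 ]
bin_mid [ 0.548   0.4038 -0.0228] 43.8 n,t,z rel tcp [  -2.   108.4 -290.4]
bin_mid [0.4431 0.4933 0.0395] 4.5 n,t,z rel tcp [ -63.5  231.8 -228. ]
bin_mid [0.5597 0.2967 0.0818] 2.7 n,t,z rel tcp [ -33.2    5.2 -185.8]
bin_mid [0.4622 0.3877 0.1307] 29.5 n,t,z rel tcp [ -87.3  127.1 -136.9]
bin_lip [0.5679 0.3607 0.0183] 77.2 n,t,z rel tcp [  -0.6   60.9 -249.3]
bin_lip [0.4457 0.4298 0.0417] 0.7 n,t,z rel tcp [ -86.   172.3 -225.9]
bin_lip [0.618  0.3175 0.0981] 0.4 n,t,z rel tcp [  28.6    1.5 -169.4]
bin_lip [0.4943 0.3857 0.1201] 67.6 n,t,z rel tcp [ -58.5  112.7 -147.4]
tongue [0.6145 0.3203 0.1419] 2.0 n,t,z rel tcp [  26.5    5.4 -125.6]
wrist bin_mid 0.93 [0.563  0.2936 0.0855] 0.6330124992544721 0.04973871174539208
wrist bin_mid 0.89 [0.4537 0.4619 0.0855] 0.5983411775444102 0.24740618170373094
wrist bin_lip 0.81 [0.4553 0.4064 0.0955] 0.578061767590691 0.1956936630836308
wrist bin_lip 0.55 [0.618  0.3142 0.0955] 0.6916452373623935 0.04719085452753453
```

```bash
python3 -c "from station import robot; print(robot.sign_off())"
```

```text
the job is handed in; nothing more can be done
None
```

The blue bin is hung on the rail, centred to about 1–2 mm. It was pushed about 10 mm down past the roller until it snapped and hit a hard stop, with about 25 N peak measured at the wrist. It was then released, and the job was handed in with the arm clear at about 19.5 s. I had no reading from the home flag, so "fully home" rests on that travel, the stop and a camera check of the lip height.

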